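# Feel a tapered spacer into the gap beside a rattling hard drive

### The job

The upright hard drive rattles in its desk stand. Take the orange-handled tapered spacer out of the wooden rest, slide its blade upright down into the middle of the gap between the drive and the stand's aluminium spring cheek, slanted side to the cheek and flat side against the drive, and feel it in until it goes firmly snug (about 600 g of push, 6 N), without forcing it. Let go and leave it wedged there; leave the other gauges and everything else on the desk alone.

Things in the scene. Friction and masses are not known exactly. Their poses are not given: they have to be found in the camera images.
- spacer_handle (a point): Centre of the orange handle (white band near its top) of the tapered steel spacer: 40 mm along x, 18 mm along y, 46 mm high; grasp it across y or x. x runs along the blade's width, y across its thickness, z up. Starts hanging upright in any of the rest's three wells, the handle's underside on the rest's top; lift it straight up, 85 mm to clear the rest. 0.06 to 0.13 kg.
- spacer_tip (a point): Centre of the spacer blade's tip, 108 mm below the handle's centre and 6 mm to its -y side; same axes. The blade hangs 85 mm below the handle, 28 mm wide. Flat face 8 mm to the -y side of the handle's centre; slanted face on the +y side: 4 mm thick at the tip, growing evenly (1 in 5) to 16 mm at 60 mm above the tip, then 16 mm thick up to the handle.
- spacer: The whole spacer, origin at the underside of the blade, 108 mm straight below the handle's centre. Same axes as the handle.
- stand: Drive stand, screwed to the desk: dark steel base 150 mm (x) by 125 mm (y), 10 mm high, origin on its underside. x along the gap, y from drive to cheek. On it is a fixed black drive cabinet, 130 mm (x) by 34 mm (y), top 102 mm above the desk. Its face is 7 to 13 mm from the cheek (y = -7 to -13 mm), different each time and not measured: feel or see it. The drive does not give.
- throat (a point): Middle of the top edge of the aluminium spring cheek's upright face at rest, 75 mm above the desk; axes as the stand's, fixed to it. The cheek is 110 mm along x; its face is at y = 0 and slides back in +y on springs, 5 N per mm, up to 12 mm. Above this edge a lead-in lip leans outwards (30 degrees from upright) to 91 mm above the desk.
- rest: Fixed wooden rest block, 250 mm along x, 70 mm along y, 95 mm high, origin at its underside's centre; three wells (30 by 19 mm) in a row 78 mm apart along x. The handles in it reach 141 mm above the desk: carry the spacer over them.
- gauge_grey_handle (a point): Centre of the grey handle of another gauge with an even 6 mm blade, hanging in another well; leave it alone.
- gauge_blue_handle (a point): Centre of the blue handle of another gauge with an even 12 mm blade, hanging in another well; leave it alone.
- phone: Dark phone lying on the desk, 150 x 73 x 8 mm, origin on its underside; leave alone.
- mug: White mug, 80 mm across, 95 mm high, origin on its underside; leave alone.
- case: Blue spectacle case, 160 x 60 x 42 mm, origin on its underside; leave alone.
Mind the look-alikes: they are no part of the job. Leave any green look-alike of the spacer alone.

How it is judged:
By the outcome, as a careful person would: the job done as asked, in the order asked, and still so for the second after the job is handed in, with the robot touching nothing.
It also fails if it takes over 53 s, if anything falls off the work surface, if the arm or the gripper's body presses on something with over 40 N, if the wrist force passes 120 N, or if a joint passes its speed limit or range.

### The arm

A 6-joint arm with a two-finger parallel gripper is mounted at the origin on the work surface. World frame = base frame: x ahead of the robot, y to its left, z up, the work surface at z = 0. Lengths are in m, angles in rad, forces in N, time in s.
With the tool pointing down it reaches from about 0.275 to 0.725 m from the base axis. Payload 5.6 kg.
Tool frame: the origin (TCP) lies at the very end of the fingers, on their centre line; the grasp point (between the pads) lies 19 mm behind it; x points along the fingers, z is the direction in which the jaws open and shut, and the axes are right-handed (so a half turn about x gives the same grasp; the last joint's range is limited). The gripper opens to 85 mm and grips with 20 to 120 N. Pads are 22 mm wide; open, the fingers measure 114 mm over their backs; the gripper's body (76 mm by 85 mm) begins 54 mm behind the grasp point. The pads swing forward as they close: fully open they stand 13 mm farther back than shut.
Start: joints at [-0.824, 0.255, 0.108, 0, -1.424, -0.285], TCP at [0.245, -0.492, 0.21] pointing down, gripper open.
Joint ranges: [-2.95, 2.95], [-1.21, 1.97], [-1.09, 1.5], [-2.87, 1.71], [-2.94, -0.07], [-3.05, 3.05]. Speed limits (rad/s): [2.57, 2.57, 3.14, 3.14, 3.14, 3.14].

### API

Orientations are given as a rotation vector (axis times angle).
In Python, from plant import r gives the robot as it stands.
- The arm moves only by the tool play_rows, never from a script. Its argument "motion" is a list of rows, each a list of 2 entries, a list of its own where there are three numbers: the shift along the tool's x, y, z in units of 25 mm (1.0 is 25 mm), then the turn, a rotation vector about the tool's x, y, z in units of 8 degrees (1.0 is 8 degrees). A call has 1 to 10 rows; each row shifts and turns the commanded pose from where the row before left it, along the tool's axes as they then stand; what a row does not reach is not made up. A row lasts 1/10 s, in which the tool goes at most 50 mm and 8.59 degrees, less where a joint would pass 70% of its speed; a pose out of reach is approached as far as the arm can. A call is refused whole if a number of a shift passes 1 or a number of a turn 1, either way. A call with a gripper value outside its range is refused whole. "hand" is the closure in counts, from 0 (fully open) to 255 (shut), set as the call begins (left out, the last holds). The fingers move at their own pace and stop on an object; "grip_force" is the grip in N (left out, the last holds). Time passes only in rows, so rows that do not move let the fingers close. It gives the time, the measured TCP pose, the force and the opening at its end, in the units of the state.
- r.observe(): the state, without advancing time (a new reading comes with each control period).
- r.snapshot(name): name is "scene" or "top" or "wrist"; returns a dict with "frame" (420x560x3 uint8, blue, green, red), "depth" (420x560 float32, m along the optical axis (not along the pixel's ray), 0 where there is no reading), "vfov" (degrees; the focal length in pixels is half the picture's height over the tangent of half this angle, whatever the lens; pixels are square), "cx", "cy" (the principal point, pixels), "rvec" (rotation vector, rad) and "tvec" (3), from world to camera coordinates, as OpenCV has them; the wrist camera has in their place "mount" (4x4, takes a point from camera to tool coordinates, whose origin is the TCP and whose axes are the tool frame's). Camera axes: x right, y down, z forward; pixel columns grow to the right and rows downward; lengths in m; the calibration is good to about 2 mm. A picture is of the moment at which its call begins: read the wrist's pose just before it.
- r.finish_job(): hands the job in, once; it reports no verdict.
The state is a dict: "time_s": time; "joints": joint angles; "qvel": joint speeds; "tau": joint torques, N m; "eef_pos": TCP position; "orientation": TCP orientation; "contact_force": force on the tool from outside, world axes, zero at the start; "wrist_torque": the same for the moment, N m; "width": opening from 0.0 (shut) to 1.0 (fully open).
Only numpy, scipy, OpenCV 4.12 (cv2) and the standard library are available. Lean on these libraries where they do the work, as an engineer would, in place of code of your own. Each camera call takes 0.05 s, during which the arm holds its last target. There are 200 camera calls.

## Working session

There is one attempt and no reset: what is moved stays moved. The work goes in short steps, Python scripts to look and compute and a tool call to move; the robot and the scene stay as the last step left them, time stands still between calls to the robot, and variables do not carry over. Pictures are saved under pics/ and viewed, on a budget of 10 in all, crops included, one or two more only if the job needs it, and the job is handed in when it is done.

Besides the shell and the picture viewer there is one more tool, called after ">>>" as name([rows], argument=value, ...), one row to a line, values as JSON. play_rows: Moves the arm, as the interface text tells. Its arguments: {"type":"object","properties":{"motion":{"type":"array","items":{"type":"array"}},"hand":{"type":"number"},"grip_force":{"type":"number"}},"required":["motion"]}

```bash
mkdir -p pics; ls
cat > h.py <<'E'
import numpy as np, cv2
from scipy.spatial.transform import Rotation as R
from plant import r
def snap(n):
    o=r.observe(); s=r.snapshot(n)
    s=dict(s); h,w=s['frame'].shape[:2]; s['f']=h/2/np.tan(np.radians(s['vfov'])/2)
    if 'mount' in s:
        T=np.eye(4);T[:3,:3]=R.from_rotvec(o['orientation']).as_matrix();T[:3,3]=o['eef_pos']
        s['C']=T@np.array(s['mount'])
    else:
        T=np.eye(4);T[:3,:3]=R.from_rotvec(np.ravel(s['rvec'])).as_matrix();T[:3,3]=np.ravel(s['tvec']);s['C']=np.linalg.inv(T)
    return s
def cloud(s):
    h,w=s['depth'].shape;u,v=np.meshgrid(np.arange(w),np.arange(h));d=s['depth']
    P=np.stack([(u-s['cx'])/s['f']*d,(v-s['cy'])/s['f']*d,d],-1)
    return P@s['C'][:3,:3].T+s['C'][:3,3]
def ray(s,u,v,z):
    d=s['C'][:3,:3]@np.array([(u-s['cx'])/s['f'],(v-s['cy'])/s['f'],1]);c=s['C'][:3,3]
    return c+d*(z-c[2])/d[2]
E
python3 - <<'E'
from h import *
import pickle
print(r.observe())
S={n:snap(n) for n in('scene','top')}
pickle.dump(S,open('s0.pkl','wb'))
for n in S: cv2.imwrite(f'pics/{n}0.png',S[n]['frame']);print(n,S[n]['C'].round(3).tolist(),S[n]['f'],S[n]['cx'],S[n]['cy'])
E
```

```text
pics
{'time_s': 0.0, 'joints': array([-8.24397394e-01,  2.55722917e-01,  1.07020391e-01, -4.50246229e-04,
       -1.42387752e+00, -2.84596608e-01]), 'qvel': array([-9.29136491e-05, -6.19329913e-04, -5.81813058e-04,  1.48076784e-03,
       -3.29629615e-04,  5.02278937e-04]), 'tau': array([ 5.33966413e-04, -3.86630630e+01,  2.37936598e+01,  5.36514625e+00,
       -6.11405965e-03,  7.18919431e-07]), 'eef_pos': array([ 0.24487243, -0.49189945,  0.20891853]), 'orientation': array([-1.53894995,  0.95323562,  1.54184975]), 'contact_force': array([-0.75143934,  0.2717591 , -0.14223717]), 'wrist_torque': array([ 0.00455965, -0.04423826,  0.03370786]), 'width': 0.9980145474360048}
scene [[-0.674, 0.63, -0.385, 0.984], [0.739, 0.583, -0.338, 0.359], [0.011, -0.513, -0.859, 0.917], [0.0, 0.0, 0.0, 1.0]] 405.0767707873244 272.1550524296098 215.20603458190135
top [[-0.024, -0.99, 0.139, 0.451], [-0.999, 0.027, 0.023, 0.021], [-0.027, -0.138, -0.99, 1.227], [0.0, 0.0, 0.0, 1.0]] 411.1735027845595 280.4035072284592 212.13749970673024
```

View pics/scene0.png

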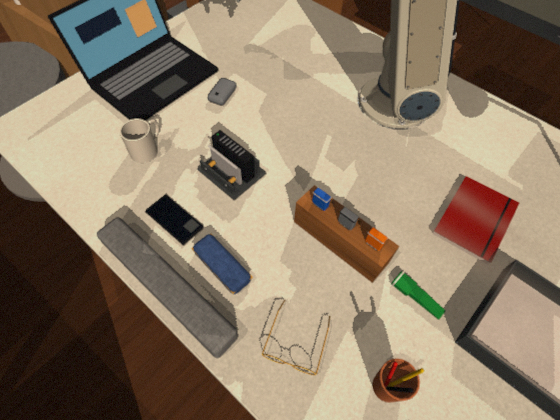

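View pics/top0.png

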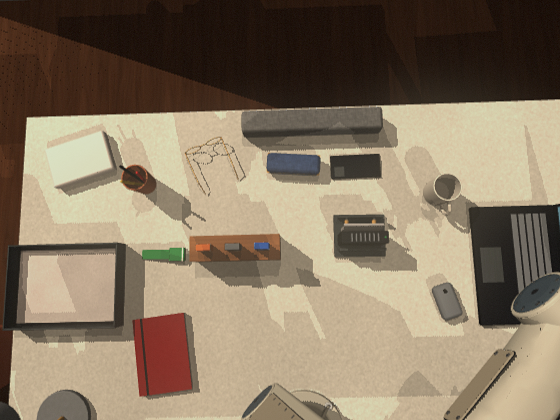

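Scene/top views. Candidates: the orange handle in the rest's end well, top (203,247) / scene (377,238); grey handle top (232,247) and blue handle top (261,246) are other gauges; a green look-alike lies at top (165,255); the orange-brown pen cup is at top (138,178). By description I choose the orange handle. The stand is at top (362,236), with the black drive toward the robot and the cheek on the far side.

Run:
```python
from h import *
import pickle
S=pickle.load(open('s0.pkl','rb'))
for n in S:
    s=S[n];P=cloud(s);hsv=cv2.cvtColor(s['frame'],cv2.COLOR_BGR2HSV)
    ok=(s['depth']>0)&(P[...,2]>.10)&(P[...,2]<.16)&(P[...,0]>.25)&(P[...,0]<.6)&(P[...,1]>-.1)&(P[...,1]<.35)
    for nm,lo,hi in(('or',(5,150,120),(18,255,255)),('bl',(105,100,50),(125,255,255))):
        m=cv2.inRange(hsv,lo,hi)>0; m&=ok
        if m.sum()<5: print(n,nm,m.sum());continue
        q=P[m]; t=q[q[:,2]>np.percentile(q[:,2],60)-.004]; print(n,nm,m.sum(),q.mean(0).round(4),'top',t.mean(0).round(4),q[:,2].max().round(3))
    # rest top at z 95
    m=(abs(P[...,2]-.095)<.006)&(P[...,1]<.3)&(P[...,1]>-.05)&(P[...,0]>.2)&(P[...,0]<.6)
    q=P[m][:,:2].astype(np.float32); b=cv2.minAreaRect(q); print(n,'rest',m.sum(),b)
    # stand
    for lo,hi in((.094,.11),(.004,.017),(.06,.094)):
        m=(P[...,2]>lo)&(P[...,2]<hi)&(P[...,1]>-.33)&(P[...,1]<-.08)&(P[...,0]>.28)&(P[...,0]<.52)
        q=P[m][:,:2].astype(np.float32)
        if len(q)>4: print(n,'stand',lo,m.sum(),cv2.minAreaRect(q),q.mean(0))
s=S['scene'];f=s['frame']
a=cv2.resize(f[110:210,180:280],(400,400),interpolation=cv2.INTER_CUBIC);b=cv2.resize(f[180:280,310:410],(400,400),interpolation=cv2.INTER_CUBIC)
cv2.imwrite('pics/crop0.png',np.hstack([a,b]))
s=snap('wrist');print(np.array(s['mount']).round(3).tolist(),s['f'])
```

```text
scene or 268 [0.5189 0.2569 0.1278] top [0.5156 0.2561 0.1402] 0.144
scene bl 211 [0.519  0.1015 0.1277] top [0.5154 0.0999 0.1403] 0.145
scene rest 2026 ((0.513673722743988, 0.17590448260307312), (0.24830244481563568, 0.07360097020864487), 89.68472290039062)
scene stand 0.094 43 ((0.5176152586936951, -0.1808055341243744), (0.12178368866443634, 0.00436367467045784), 89.3906021118164) [ 0.51790947 -0.18527167]
scene stand 0.004 119 ((0.39353758096694946, -0.2117515206336975), (0.24472928047180176, 0.22529219090938568), 83.24340057373047) [ 0.45469183 -0.1526945 ]
scene stand 0.06 27 ((0.5061984062194824, -0.11949325352907181), (0.026539016515016556, 0.013300837948918343), 43.38689041137695) [ 0.5078323  -0.12055224]
top or 92 [0.5155 0.2558 0.1394] top [0.5152 0.2559 0.1399] 0.145
top bl 87 [0.516  0.1004 0.1395] top [0.5159 0.1002 0.1397] 0.144
top rest 1879 ((0.5150303840637207, 0.17677541077136993), (0.07008744031190872, 0.24640505015850067), 0.02734679915010929)
top stand 0.094 63 ((0.5190636515617371, -0.17933708429336548), (0.12788042426109314, 0.003045029938220978), 88.77720642089844) [ 0.5183094  -0.18971388]
top stand 0.004 454 ((0.40028905868530273, -0.20534223318099976), (0.24738667905330658, 0.23701392114162445), 89.43506622314453) [ 0.47982356 -0.18297936]
top stand 0.06 180 ((0.5093030333518982, -0.1800800859928131), (0.1291167140007019, 0.017964035272598267), 88.61857604980469) [ 0.5067987  -0.17958891]
[[0.001, -0.32, 0.948, -0.163], [-0.001, -0.948, -0.32, 0.083], [1.0, -0.0, -0.002, 0.001], [0.0, 0.0, 0.0, 1.0]] 356.11210024837084
```

View pics/crop0.png

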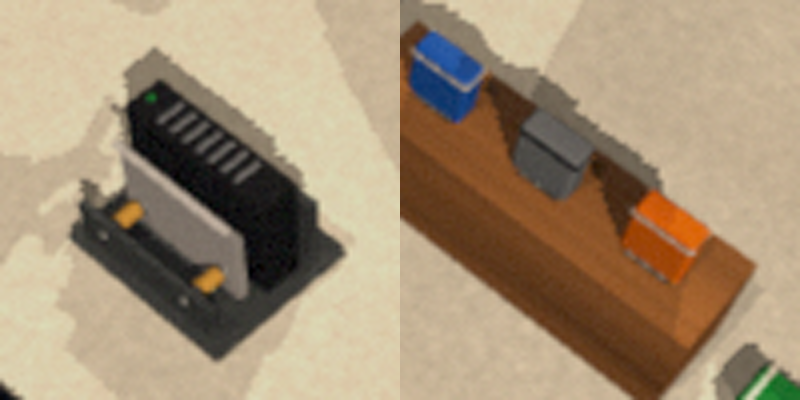

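Close crop: left, stand with the drive, silver cheek, springs; right, orange handle with white band at the end of the rest — matches the description. Now stand measurement and the tool-frame move maths.

```bash
cat >> h.py <<'E'
def goto(p,Rt):
    """shift (mm, tool axes) and turn (deg, tool axes) from the present pose"""
    o=r.observe();R0=R.from_rotvec(o['orientation']).as_matrix()
    print('shift units',(R0.T@(np.array(p)-o['eef_pos'])/.025).round(2),'turn units',(R.from_matrix(R0.T@Rt).as_rotvec(degrees=True)/8).round(2),'q',o['joints'].round(2),'pos',o['eef_pos'].round(4))
def down(yaw): # z (jaw) axis at yaw in world
    z=np.array([np.cos(yaw),np.sin(yaw),0]);x=np.array([0,0,-1.]);return np.stack([x,np.cross(z,x),z],1)
E
python3 - <<'E'
from h import *
import pickle
S=pickle.load(open('s0.pkl','rb'))
for n in S:
    P=cloud(S[n])
    for lo,hi in((.097,.108),(.085,.094),(.06,.085),(.012,.05),(.006,.012)):
        m=(P[...,2]>lo)&(P[...,2]<hi)&(P[...,1]>-.29)&(P[...,1]<-.08)&(P[...,0]>.4)&(P[...,0]<.65)
        q=P[m][:,:2].astype(np.float32)
        if len(q)>4: c,w,a=cv2.minAreaRect(q);print(n,lo,m.sum(),np.round(c,4),np.round(w,4),round(a,1))
o=r.observe();print(R.from_rotvec(o['orientation']).as_matrix().round(3))
goto([.515,.2555,.25],down(0));goto([.515,.2555,.25],down(np.pi));goto([.545,-.185,.25],down(np.pi))
E
```

```text
scene 0.097 521 [ 0.5331 -0.1807] [0.131  0.0352] 89.3
scene 0.085 178 [ 0.5564 -0.1738] [0.0499 0.132 ] 13.5
scene 0.06 357 [ 0.5507 -0.1682] [0.0657 0.136 ] 23.5
scene 0.012 755 [ 0.5475 -0.1812] [0.138  0.1173] 87.6
scene 0.006 515 [ 0.5466 -0.1808] [0.1516 0.1234] 89.4
top 0.097 568 [ 0.5343 -0.18  ] [0.1286 0.0332] 88.6
top 0.085 108 [ 0.5451 -0.1747] [0.1189 0.0532] 88.4
top 0.06 323 [ 0.536  -0.1802] [0.1301 0.0714] 88.6
top 0.012 410 [ 0.546  -0.1775] [0.1423 0.1211] 88.4
top 0.006 629 [ 0.5432 -0.1805] [0.2134 0.1577] 4.9
[[-0.001 -0.895 -0.446]
 [ 0.001 -0.446  0.895]
 [-1.     0.     0.001]]
shift units [ -1.61 -22.99  21.96] turn units [ 1.456e+01  1.000e-02 -1.000e-02] q [-0.82  0.26  0.11 -0.   -1.42 -0.28] pos [ 0.2449 -0.492   0.2091]
shift units [ -1.61 -22.99  21.96] turn units [-7.94  0.01  0.  ] q [-0.82  0.26  0.11 -0.   -1.42 -0.28] pos [ 0.2449 -0.492   0.2091]
shift units [ -1.63 -16.22   5.65] turn units [-7.94  0.01  0.  ] q [-0.82  0.26  0.11 -0.   -1.42 -0.28] pos [ 0.2449 -0.492   0.2091]
```

>>> play_rows([
  [[0, -0.5, 0.2], [0, 0, 0]],
  [[-0.1, -1, 0.34], [0, 0, 0]],
  [[-0.1, -1, 0.34], [0, 0, 0]],
  [[-0.1, -1, 0.34], [0, 0, 0]],
  [[0, -1, 0.34], [0, 0, 0]],
  [[0, -1, 0.34], [0, 0, 0]],
  [[0, -1, 0.34], [0, 0, 0]],
  [[0, -1, 0.34], [0, 0, 0]],
  [[0, -1, 0.34], [0, 0, 0]],
  [[0, -1, 0.34], [0, 0, 0]],
], hand=0)

```text
time_s: 1.15
eef_pos: [0.4222, -0.3119, 0.2172]
orientation: [-1.541, 0.954, 1.541]
contact_force: [-0.0, -0.1, -0.0]
width: 0.999
```

>>> play_rows([
  [[0, -1, 0.34], [0, 0, 0]],
  [[0, -1, 0.34], [0, 0, 0]],
  [[0, -1, 0.34], [0, 0, 0]],
  [[0, -1, 0.34], [0, 0, 0]],
  [[0, -1, 0.34], [0, 0, 0]],
  [[0, -1, 0.34], [0, 0, 0]],
  [[0, -0.8, 0.4], [-0.5, 0, 0]],
  [[0, 0, 0], [-1, 0, 0]],
  [[0, 0, 0], [-1, 0, 0]],
  [[0, 0, 0], [-1, 0, 0]],
])

```text
time_s: 2.15
eef_pos: [0.5464, -0.1821, 0.217]
orientation: [-1.87, 0.593, 1.871]
contact_force: [-0.1, -0.1, -0.3]
width: 1.001
```

>>> play_rows([
  [[0, 0, 0], [-1, 0, 0]],
  [[0, 0, 0], [-1, 0, 0]],
  [[0, 0, 0], [-1, 0, 0]],
  [[0, 0, 0], [-1, 0, 0]],
  [[0, 0, 0], [-0.44, 0, 0]],
  [[0, 0, 0], [0, 0, 0]],
  [[0, 0, 0], [0, 0, 0]],
])

```text
time_s: 2.85
eef_pos: [0.5463, -0.1827, 0.2172]
orientation: [-2.22, 0.002, 2.221]
contact_force: [-0.6, -0.3, -0.2]
width: 1.0
```

Run:
```python
from h import *
import pickle
goto([.545,-.18,.22],down(np.pi))
s=snap('wrist');pickle.dump(s,open('w1.pkl','wb'));cv2.imwrite('pics/w1.png',s['frame'])
P=cloud(s)
for lo,hi in((.097,.108),(.085,.095),(.06,.085),(.012,.05),(.006,.0125)):
    m=(P[...,2]>lo)&(P[...,2]<hi)&(P[...,1]>-.29)&(P[...,1]<-.08)&(P[...,0]>.4)&(P[...,0]<.65)
    q=P[m][:,:2].astype(np.float32)
    if len(q)>4: c,w,a=cv2.minAreaRect(q);print(lo,m.sum(),np.round(c,4),np.round(w,4),round(a,1))
for y in(-.22,-.20,-.18,-.16,-.14):
    m=(abs(P[...,1]-y)<.0015)&(P[...,2]>.02)&(P[...,0]>.4)&(P[...,0]<.65);q=P[m]
    q=q[np.argsort(q[:,0])];print(y,len(q),[(int(a*1e4),int(b*1e3)) for a,_,b in q[::3]])
```

```text
shift units [-0.11 -0.11  0.05] turn units [-0.01  0.    0.  ] q [-0.05  0.31  0.2  -0.   -1.46  0.05] pos [ 0.5463 -0.1827  0.2172]
0.097 6253 [ 0.5318 -0.1807] [0.1294 0.0341] 88.9
0.085 1220 [ 0.5623 -0.1931] [0.13   0.0456] 68.3
0.06 2338 [ 0.5327 -0.1806] [0.1298 0.0719] 88.9
0.012 2467 [ 0.5476 -0.1823] [0.131  0.1048] 88.9
0.006 5184 [ 0.5443 -0.1809] [0.1497 0.1252] 89.0
-0.22 359 [(4961, 63), (4970, 63), (4974, 65), (4979, 63), (4990, 64), (4998, 64), (5007, 64), (5008, 65), (5023, 63), (5027, 65), (5033, 63), (5038, 61), (5039, 47), (5039, 21), (5040, 40), (5041, 55), (5041, 55), (5041, 23), (5150, 101), (5157, 100), (5167, 101), (5174, 101), (5181, 100), (5190, 101), (5191, 102), (5197, 101), (5205, 100), (5213, 100), (5220, 100), (5228, 100), (5229, 101), (5237, 101), (5244, 100), (5253, 101), (5260, 100), (5268, 101), (5276, 101), (5276, 101), (5283, 101), (5292, 102), (5299, 101), (5307, 99), (5307, 101), (5315, 101), (5323, 100), (5330, 100), (5338, 100), (5338, 101), (5346, 100), (5354, 101), (5362, 101), (5369, 101), (5377, 99), (5378, 102), (5385, 101), (5393, 101),
[... 28228 characters left out ...]
338, 100), (5347, 100), (5355, 100), (5364, 100), (5373, 101), (5381, 100), (5390, 100), (5398, 101), (5407, 100), (5415, 100), (5424, 100), (5432, 100), (5433, 102), (5441, 102), (5450, 100), (5458, 100), (5467, 101), (5475, 100), (5484, 100), (5493, 99), (5493, 98), (5576, 56), (5576, 56), (5579, 75), (5588, 75), (5604, 80), (5604, 80), (5621, 82), (5629, 84), (5638, 85), (5646, 86), (5654, 88), (5662, 89), (5671, 89), (5680, 88), (5690, 87), (5699, 86), (5709, 86), (5766, 37), (5777, 37), (5796, 39), (5807, 37), (5827, 37), (5839, 37), (5858, 38), (5870, 37), (5892, 34), (5906, 32), (5924, 33), (5935, 33), (5946, 41), (5953, 43), (5962, 44), (5973, 44), (5982, 44), (5994, 43), (6002, 45)]
```

View pics/w1.png

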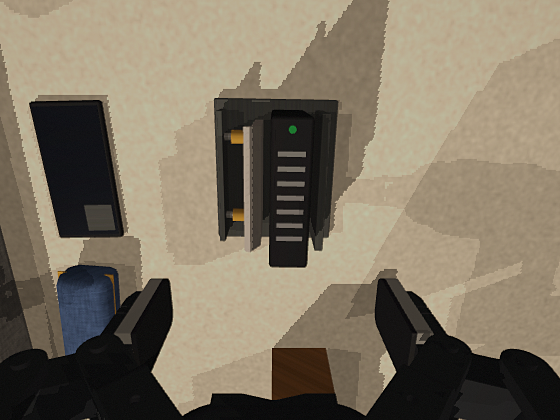

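Wrist view of the stand: drive (dark, vents) about (290,190), silver cheek with lead-in lip about (252,190), gap between them about (265,190). Drive face x≈0.5488, cheek face x≈0.5567 at y=-0.18 (gap ≈8 mm), stand yawed about -1.1°. Now over the spacer.

>>> play_rows([
  [[0, -0.5, 0], [0, 0, 0]],
  [[0, -1, 0.1], [0, 0, 0]],
  [[0, -1, 0.1], [0, 0, 0]],
  [[0, -1, 0.1], [0, 0, 0]],
  [[0, -1, 0.1], [0, 0, 0]],
  [[0, -1, 0.1], [0, 0, 0]],
  [[0, -1, 0.1], [0, 0, 0]],
  [[0, -1, 0.1], [0, 0, 0]],
  [[0, -1, 0.1], [0, 0, 0]],
  [[0, -1, 0.1], [0, 0, 0]],
])

```text
time_s: 3.9
eef_pos: [0.5235, 0.0559, 0.2174]
orientation: [-2.221, 0.001, 2.221]
contact_force: [0.1, -0.4, -0.4]
width: 1.0
```

>>> play_rows([
  [[0, -1, 0.1], [0, 0, 0]],
  [[0, -1, 0.1], [0, 0, 0]],
  [[0, -1, 0.15], [0, 0, 0]],
  [[0, -1, 0], [0, 0, 0]],
  [[0, -1, 0], [0, 0, 0]],
  [[0, -1, 0], [0, 0, 0]],
  [[0, -1, 0], [0, 0, 0]],
  [[0, -0.9, 0], [0, 0, 0]],
  [[0, 0, 0], [0, 0, 0]],
  [[0, 0, 0], [0, 0, 0]],
])

```text
time_s: 4.9
eef_pos: [0.5148, 0.2524, 0.2171]
orientation: [2.221, -0.0, -2.222]
contact_force: [-0.1, 1.2, -0.2]
width: 0.996
```

Run:
```python
from h import *
s=snap('wrist');cv2.imwrite('pics/w2.png',s['frame'])
P=cloud(s);hsv=cv2.cvtColor(s['frame'],cv2.COLOR_BGR2HSV)
m=(cv2.inRange(hsv,(3,120,80),(18,255,255))>0)&(P[...,2]>.134)&(P[...,2]<.146)&(P[...,0]>.46)&(P[...,0]<.57)
q=P[m];c,w,a=cv2.minAreaRect(q[:,:2].astype(np.float32));print(m.sum(),np.round(c,4),np.round(w,4),a,np.median(q[:,2]))
goto([c[0],c[1],.104],down(np.pi))
```

```text
1308 [0.5132 0.2181] [0.0184 0.116 ] 0.023275945335626602 0.13992645713635454
shift units [4.53 1.35 0.07] turn units [-0.  0. -0.] q [ 0.73  0.3   0.19  0.   -1.46 -0.73] pos [0.515  0.2518 0.2173]
```

View pics/w2.png

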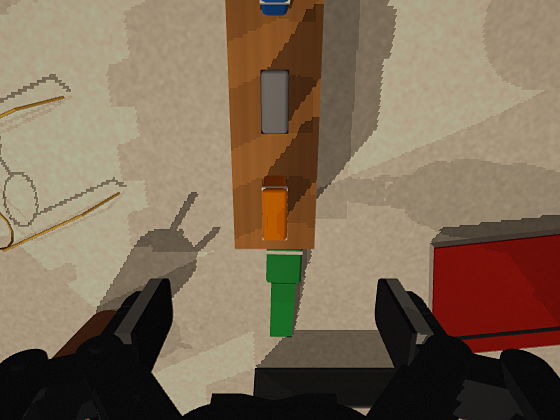

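The wrist view shows the orange handle at (275,213), grey at (275,100), and the green look-alike on the desk beyond the rest at (283,290). The last joint's range makes a half-turn with an across-thickness grasp impossible at the stand, so I'll grasp across the 40 mm width (jaws along world y), where both slant directions stay reachable.

>>> play_rows([
  [[0, 0, 0], [-0.5, 0, 0]],
  [[0, 0, 0], [-1, 0, 0]],
  [[0, 0, 0], [-1, 0, 0]],
  [[0, 0, 0], [-1, 0, 0]],
  [[0, 0, 0], [-1, 0, 0]],
  [[0, 0, 0], [-1, 0, 0]],
  [[0, 0, 0], [-1, 0, 0]],
  [[0, 0, 0], [-1, 0, 0]],
  [[0, 0, 0], [-1, 0, 0]],
  [[0, 0, 0], [-1, 0, 0]],
], hand=75)

```text
time_s: 5.95
eef_pos: [0.5153, 0.2509, 0.2176]
orientation: [1.384, 1.086, -1.384]
contact_force: [-0.9, 0.3, -0.7]
width: 0.704
```

>>> play_rows([
  [[0, 0, 0], [-1, 0, 0]],
  [[0, 0, 0], [-0.75, 0, 0]],
  [[0, 0, 0], [0, 0, 0]],
  [[0, 0, 0], [0, 0, 0]],
])

```text
time_s: 6.35
eef_pos: [0.5153, 0.2512, 0.2175]
orientation: [1.212, 1.207, -1.212]
contact_force: [-0.5, -0.4, -0.4]
width: 0.704
```

Run:
```python
from h import *
print(r.observe()['width'])
s=snap('wrist')
P=cloud(s);hsv=cv2.cvtColor(s['frame'],cv2.COLOR_BGR2HSV)
m=(P[...,2]>.130)&(P[...,2]<.148)&(P[...,0]>.46)&(P[...,0]<.57)&(P[...,1]>.22)&(P[...,1]<.29)
print(m.sum())
if m.sum()>20:
    q=P[m];c,w,a=cv2.minAreaRect(q[:,:2].astype(np.float32));print(m.sum(),np.round(c,4),np.round(w,4),a,np.median(q[:,2]))
goto([.5145,.255,.102],down(-np.pi/2))
```

```text
0.7043042643202888
1432
1432 [0.5135 0.2568] [0.0401 0.0187] 89.84085845947266 0.1398084081817897
shift units [ 4.62 -0.03 -0.14] turn units [-0.03 -0.   -0.  ] q [ 0.73  0.3   0.19  0.   -1.46  0.84] pos [0.5153 0.2514 0.2175]
```

>>> play_rows([
  [[0.3, -0.05, -0.19], [0, 0, 0]],
  [[0.8, 0, 0], [0, 0, 0]],
  [[0.9, 0, 0], [0, 0, 0]],
  [[0.9, 0, 0], [0, 0, 0]],
  [[0.8, 0, 0], [0, 0, 0]],
  [[0.6, 0, 0], [0, 0, 0]],
  [[0.3, 0, 0], [0, 0, 0]],
  [[0, 0, 0], [0, 0, 0]],
])

```text
time_s: 7.2
eef_pos: [0.5133, 0.2562, 0.101]
orientation: [1.208, 1.209, -1.212]
contact_force: [-0.2, 0.1, -0.7]
width: 0.703
```

>>> play_rows([
  [[0, 0, 0], [0, 0, 0]],
  [[0, 0, 0], [0, 0, 0]],
  [[0, 0, 0], [0, 0, 0]],
  [[0, 0, 0], [0, 0, 0]],
  [[0, 0, 0], [0, 0, 0]],
  [[0, 0, 0], [0, 0, 0]],
  [[0, 0, 0], [0, 0, 0]],
], hand=255, grip_force=40)

```text
time_s: 7.9
eef_pos: [0.5148, 0.2569, 0.1034]
orientation: [1.211, 1.209, -1.207]
contact_force: [-0.8, -0.4, 5.9]
width: 0.455
```

>>> play_rows([
  [[-0.2, 0, 0], [0, 0, 0]],
  [[-0.4, 0, 0], [0, 0, 0]],
  [[-0.6, 0, 0], [0, 0, 0]],
  [[-0.7, 0, 0], [0, 0, 0]],
  [[-0.8, 0, 0], [0, 0, 0]],
  [[-0.8, 0, 0], [0, 0, 0]],
  [[-0.7, 0, 0], [0, 0, 0]],
  [[-0.4, 0, 0], [0, 0, 0]],
  [[0, 0, 0], [0, 0, 0]],
])

```text
time_s: 8.8
eef_pos: [0.5146, 0.2569, 0.2188]
orientation: [1.212, 1.209, -1.207]
contact_force: [0.0, 1.3, -0.7]
width: 0.456
```

Run:
```python
from h import *
o=r.observe();print(o['eef_pos'],o['contact_force'],o['width'])
a=snap('wrist');b=snap('scene')
import pickle;pickle.dump((a,b),open('lift.pkl','wb'))
P=cloud(b);p=(np.linalg.inv(b['C'])@np.r_[o['eef_pos'],1])[:3];u=int(b['f']*p[0]/p[2]+b['cx']);v=int(b['f']*p[1]/p[2]+b['cy'])
print(u,v)
c=b['frame'][max(0,v-60):v+75,max(0,u-60):u+60]
c=cv2.resize(c,(373,420),interpolation=cv2.INTER_CUBIC)
cv2.imwrite('pics/lift.png',np.hstack([cv2.resize(a['frame'],(420,315)),np.zeros((315,7,3),np.uint8),c[:315]]) if 0 else np.hstack([a['frame'][:,140:560],c]))
```

```text
[0.51455901 0.25685357 0.21875859] [ 0.01502285  1.33374638 -0.7207858 ] 0.45550659276347827
387 216
```

View pics/lift.png

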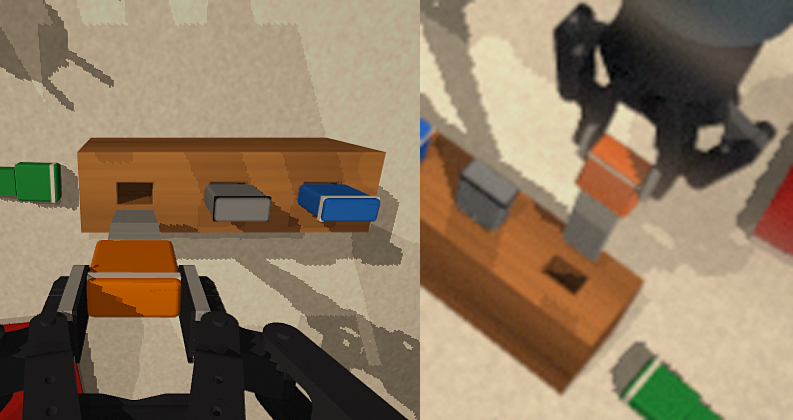

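Wrist view (left): orange handle gripped at (275,280 in crop 135,280), blade hanging below at (135,225), well empty; the scene crop agrees. Now tell the slanted face from the flat one with depth.

Run:
```python
from h import *
import pickle
a,b=pickle.load(open('lift.pkl','rb'))
for n,s in(('w',a),('s',b)):
    P=cloud(s);hsv=cv2.cvtColor(s['frame'],cv2.COLOR_BGR2HSV)
    for k,lo,hi in(('blade',.105,.212),('hand',.217,.264)):
        m=(P[...,2]>lo)&(P[...,2]<hi)&(abs(P[...,0]-.515)<.016)&(abs(P[...,1]-.257)<.019)
        q=P[m];print(n,k,len(q))
        for z in np.arange(lo,hi,.01):
            t=q[(q[:,2]>=z)&(q[:,2]<z+.01)]
            if len(t)>3: print('  z%.3f n%d x med %.4f  x[%.4f %.4f] y[%.4f %.4f]'%(z+.005,len(t),np.median(t[:,0]),*np.percentile(t[:,0],[3,97]),*np.percentile(t[:,1],[3,97])))
```

```text
w blade 1396
  z0.130 n74 x med 0.5104  x[0.5095 0.5112] y[0.2437 0.2699]
  z0.140 n75 x med 0.5126  x[0.5117 0.5132] y[0.2438 0.2694]
  z0.150 n84 x med 0.5145  x[0.5135 0.5153] y[0.2441 0.2700]
  z0.160 n84 x med 0.5164  x[0.5156 0.5172] y[0.2440 0.2700]
  z0.170 n94 x med 0.5182  x[0.5173 0.5190] y[0.2439 0.2701]
  z0.180 n142 x med 0.5202  x[0.5191 0.5211] y[0.2441 0.2701]
  z0.190 n293 x med 0.5211  x[0.5207 0.5215] y[0.2440 0.2702]
  z0.200 n349 x med 0.5211  x[0.5205 0.5215] y[0.2440 0.2703]
  z0.210 n201 x med 0.5211  x[0.5206 0.5216] y[0.2440 0.2705]
w hand 6600
  z0.222 n657 x med 0.5220  x[0.5214 0.5225] y[0.2393 0.2747]
  z0.232 n758 x med 0.5220  x[0.5214 0.5225] y[0.2394 0.2747]
  z0.242 n927 x med 0.5220  x[0.5214 0.5226] y[0.2393 0.2747]
  z0.252 n4154 x med 0.5163  x[0.5058 0.5224] y[0.2390 0.2747]
  z0.262 n104 x med 0.5136  x[0.5032 0.5242] y[0.2380 0.2508]
s blade 252
  z0.130 n22 x med 0.5100  x[0.5084 0.5109] y[0.2421 0.2688]
  z0.140 n17 x med 0.5121  x[0.5074 0.5137] y[0.2449 0.2683]
  z0.150 n29 x med 0.5142  x[0.5070 0.5160] y[0.2426 0.2697]
  z0.160 n27 x med 0.5165  x[0.5101 0.5177] y[0.2431 0.2696]
  z0.170 n23 x med 0.5180  x[0.5084 0.5194] y[0.2436 0.2697]
  z0.180 n28 x med 0.5204  x[0.5168 0.5215] y[0.2432 0.2694]
  z0.190 n39 x med 0.5211  x[0.5188 0.5222] y[0.2430 0.2698]
  z0.200 n38 x med 0.5210  x[0.5185 0.5221] y[0.2422 0.2697]
  z0.210 n26 x med 0.5213  x[0.5203 0.5226] y[0.2428 0.2704]
s hand 344
  z0.222 n55 x med 0.5221  x[0.5204 0.5236] y[0.2398 0.2755]
  z0.232 n61 x med 0.5222  x[0.5206 0.5234] y[0.2393 0.2749]
  z0.242 n54 x med 0.5220  x[0.5208 0.5234] y[0.2396 0.2734]
  z0.252 n170 x med 0.5174  x[0.5065 0.5234] y[0.2387 0.2737]
  z0.262 n4 x med 0.5122  x[0.5107 0.5187] y[0.2518 0.2579]
```

The visible (+x) face recedes 1 in 5 below z≈0.185: it is the slanted side, already facing the cheek direction, and the blade hangs upright. No flip needed. Raise and carry to the stand.

>>> play_rows([
  [[-0.6, 0, 0], [0, 0, 0]],
  [[-0.8, 0, 0], [0, 0, 0]],
  [[-0.4, 0, 0.3], [0, 0, 0]],
  [[0, 0.1, 0.6], [0, 0, 0]],
  [[0, 0.1, 0.9], [0, 0, 0]],
  [[0, 0.1, 1], [0, 0, 0]],
  [[0, 0.1, 1], [0, 0, 0]],
  [[0, 0.1, 1], [0, 0, 0]],
  [[0, 0.1, 1], [0, 0, 0]],
  [[0, 0.1, 1], [0, 0, 0]],
])

```text
time_s: 9.9
eef_pos: [0.5307, 0.0843, 0.2608]
orientation: [1.209, 1.21, -1.212]
contact_force: [-0.4, -0.1, -0.5]
width: 0.457
```

>>> play_rows([
  [[0, 0.1, 1], [0, 0, 0]],
  [[0, 0.1, 1], [0, 0, 0]],
  [[0, 0.1, 1], [0, 0, 0]],
  [[0, 0.1, 1], [0, 0, 0]],
  [[0, 0.1, 1], [0, 0, 0]],
  [[0, 0.1, 1], [0, 0, 0]],
  [[0, 0.1, 1], [0, 0, 0]],
  [[0, 0.1, 1], [0, 0, 0]],
  [[0, 0.1, 1], [0, 0, 0]],
  [[0, 0.1, 0.7], [0.14, 0, 0]],
])

```text
time_s: 10.9
eef_pos: [0.5551, -0.1583, 0.2607]
orientation: [1.224, 1.201, -1.227]
contact_force: [0.1, -0.1, -0.5]
width: 0.457
```

>>> play_rows([
  [[0, 0, 0], [0, 0, 0]],
  [[0, 0, 0], [0, 0, 0]],
  [[0, 0, 0], [0, 0, 0]],
])

```text
time_s: 11.2
eef_pos: [0.5559, -0.1558, 0.2618]
orientation: [1.223, 1.201, -1.224]
contact_force: [0.7, -1.4, -1.2]
width: 0.451
```

```bash
cat > look.py <<'E'
from h import *
import sys
def prof(q,lo,hi,st,tag):
    for z in np.arange(lo,hi,st):
        t=q[(q[:,2]>=z)&(q[:,2]<z+st)]
        if len(t)>3: print(' ',tag,'z%.3f n%d x med %.4f [%.4f %.4f] y[%.4f %.4f]'%(z+st/2,len(t),np.median(t[:,0]),*np.percentile(t[:,0],[3,97]),*np.percentile(t[:,1],[3,97])))
def look(ns=('wrist',)):
    o=r.observe();t=o['eef_pos'];print('TCP',t.round(4),'F',o['contact_force'].round(1),'w',round(o['width'],3),'t',o['time_s'])
    S=[]
    for n in ns:
        s=snap(n);S.append(s);P=cloud(s)
        X=P[...,0]-.02*(P[...,1]+.18) # unskew the stand yaw
        Q=np.stack([X,P[...,1],P[...,2]],-1)
        sel=lambda a,b,c,d,e,f:Q[(X>a)&(X<b)&(P[...,1]>c)&(P[...,1]<d)&(P[...,2]>e)&(P[...,2]<f)]
        d=sel(.5,.556,-.235,-.125,.097,.106);print(n,'drive top n',len(d),'x', np.percentile(d[:,0],[1,99]).round(4),'y',np.percentile(d[:,1],[1,99]).round(4))
        prof(sel(.5515,.60,-.23,-.205,.02,.092),.02,.092,.012,n+' cheekR')
        prof(sel(.5515,.60,-.16,-.13,.02,.092),.02,.092,.012,n+' cheekL')
        prof(sel(t[0]-.03,t[0]+.02,-.2,-.16,t[2]-.1,t[2]+.045),t[2]-.1,t[2]+.045,.0145,n+' spacer')
    return S
E
python3 - <<'E'
from look import *
a,b=look(('wrist','scene'))
goto([.5596,-.181,.2],down(-np.pi/2-.019))
cv2.imwrite('pics/st.png',np.hstack([a['frame'][:,140:560],cv2.resize(b['frame'][60:210,160:290],(364,420),interpolation=cv2.INTER_CUBIC)]))
E
```

```text
TCP [ 0.5559 -0.1558  0.2618] F [ 0.7 -1.4 -1.2] w 0.451 t 11.2
wrist drive top n 3451 x [0.5162 0.5489] y [-0.234 -0.126]
  wrist cheekR z0.026 n60 x med 0.5650 [0.5646 0.5999] y[-0.2291 -0.2055]
  wrist cheekR z0.038 n374 x med 0.5804 [0.5647 0.5998] y[-0.2281 -0.2066]
  wrist cheekR z0.050 n131 x med 0.5951 [0.5646 0.5992] y[-0.2288 -0.2061]
  wrist cheekR z0.074 n58 x med 0.5584 [0.5567 0.5600] y[-0.2291 -0.2059]
  wrist cheekR z0.086 n251 x med 0.5669 [0.5602 0.5705] y[-0.2294 -0.2058]
  wrist cheekL z0.026 n67 x med 0.5649 [0.5646 0.5999] y[-0.1590 -0.1307]
  wrist cheekL z0.038 n407 x med 0.5805 [0.5647 0.5998] y[-0.1578 -0.1326]
  wrist cheekL z0.050 n155 x med 0.5952 [0.5645 0.5992] y[-0.1593 -0.1307]
  wrist cheekL z0.074 n70 x med 0.5584 [0.5567 0.5601] y[-0.1589 -0.1310]
  wrist cheekL z0.086 n304 x med 0.5670 [0.5603 0.5706] y[-0.1590 -0.1310]
  wrist spacer z0.169 n15 x med 0.5504 [0.5499 0.5512] y[-0.1694 -0.1604]
  wrist spacer z0.184 n38 x med 0.5527 [0.5515 0.5540] y[-0.1692 -0.1606]
  wrist spacer z0.198 n43 x med 0.5557 [0.5546 0.5568] y[-0.1693 -0.1603]
  wrist s
[... 1549 characters left out ...]
r z0.198 n6 x med 0.5565 [0.5550 0.5579] y[-0.1680 -0.1628]
  scene spacer z0.213 n7 x med 0.5590 [0.5577 0.5605] y[-0.1691 -0.1607]
  scene spacer z0.227 n11 x med 0.5624 [0.5611 0.5641] y[-0.1686 -0.1604]
  scene spacer z0.242 n13 x med 0.5631 [0.5620 0.5640] y[-0.1688 -0.1606]
  scene spacer z0.256 n17 x med 0.5633 [0.5620 0.5645] y[-0.1727 -0.1607]
  scene spacer z0.271 n18 x med 0.5641 [0.5624 0.5651] y[-0.1742 -0.1617]
  scene spacer z0.285 n24 x med 0.5640 [0.5628 0.5656] y[-0.1786 -0.1615]
  scene spacer z0.300 n85 x med 0.5587 [0.5460 0.5662] y[-0.1814 -0.1611]
shift units [2.49 0.16 1.02] turn units [-0. -0.  0.] q [-0.    0.3   0.31 -0.   -1.57  1.55] pos [ 0.5562 -0.1555  0.2621]
```

View pics/st.png

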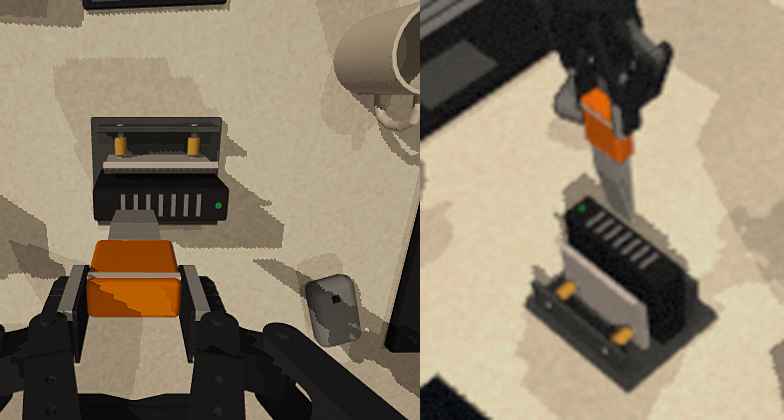

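Wrist view: blade above the drive at (135,225), cheek lip line at (160,163), drive's vented top at (160,205); scene crop agrees, spacer upright. Drive face 0.5489, cheek 0.557, flat face now 0.5459 (stand-aligned). Shift over and down to just above the mouth.

>>> play_rows([
  [[0, 0.05, 0.5], [0, 0, 0]],
  [[0, 0.12, 0.52], [0, 0, 0]],
  [[0.4, 0, 0], [0, 0, 0]],
  [[0.6, 0, 0], [0, 0, 0]],
  [[0.6, 0, 0], [0, 0, 0]],
  [[0.4, 0, 0], [0, 0, 0]],
  [[0.2, 0, 0], [0, 0, 0]],
  [[0, 0, 0], [0, 0, 0]],
  [[0, 0, 0], [0, 0, 0]],
])

```text
time_s: 12.2
eef_pos: [0.5604, -0.1817, 0.2078]
orientation: [1.224, 1.199, -1.223]
contact_force: [-0.2, 0.3, 0.2]
width: 0.459
```

Run:
```python
from look import *
look()
goto([.5601,-.181,.2],down(-np.pi/2-.019))
```

```text
TCP [ 0.5604 -0.1817  0.2078] F [-0.2  0.3  0.2] w 0.459 t 12.2
wrist drive top n 3130 x [0.5165 0.5489] y [-0.2345 -0.1256]
  wrist cheekR z0.026 n89 x med 0.5650 [0.5645 0.5999] y[-0.2289 -0.2056]
  wrist cheekR z0.038 n497 x med 0.5804 [0.5646 0.5998] y[-0.2274 -0.2069]
  wrist cheekR z0.050 n188 x med 0.5946 [0.5645 0.5992] y[-0.2290 -0.2057]
  wrist cheekR z0.062 n49 x med 0.5648 [0.5645 0.5650] y[-0.2287 -0.2063]
  wrist cheekR z0.074 n44 x med 0.5584 [0.5580 0.5600] y[-0.2292 -0.2060]
  wrist cheekR z0.086 n314 x med 0.5669 [0.5603 0.5706] y[-0.2292 -0.2058]
  wrist cheekL z0.026 n102 x med 0.5648 [0.5644 0.5998] y[-0.1591 -0.1312]
  wrist cheekL z0.038 n546 x med 0.5805 [0.5645 0.5998] y[-0.1580 -0.1324]
  wrist cheekL z0.050 n222 x med 0.5947 [0.5645 0.5992] y[-0.1593 -0.1308]
  wrist cheekL z0.062 n48 x med 0.5647 [0.5644 0.5650] y[-0.1589 -0.1318]
  wrist cheekL z0.074 n79 x med 0.5583 [0.5565 0.5600] y[-0.1590 -0.1311]
  wrist cheekL z0.086 n392 x med 0.5670 [0.5603 0.5706] y[-0.1591 -0.1309]
  wrist spacer z0.115 n40 x med 0.5557 [0.5552 0.5565] y[-0.1942 -0.1689]
  wrist spacer z0.130 n113 x med 0.5579 [0.5566 0.5592] y[-0.1949 -0.1687]
  wrist spacer z0.144 n126 x med 0.5609 [0.5596 0.5622] y[-0.1947 -0.1689]
  wrist spacer z0.159 n173 x med 0.5640 [0.5625 0.5653] y[-0.1948 -0.1685]
  wrist spacer z0.173 n278 x med 0.5668 [0.5656 0.5673] y[-0.1947 -0.1685]
  wrist spacer z0.188 n497 x med 0.5669 [0.5665 0.5674] y[-0.1946 -0.1684]
  wrist spacer z0.202 n630 x med 0.5678 [0.5666 0.5684] y[-0.1981 -0.1638]
  wrist spacer z0.217 n1048 x med 0.5679 [0.5673 0.5684] y[-0.1987 -0.1631]
  wrist spacer z0.231 n1319 x med 0.5680 [0.5673 0.5686] y[-0.1987 -0.1619]
  wrist spacer z0.246 n4249 x med 0.5620 [0.5515 0.5686] y[-0.1987 -0.1614]
shift units [ 0.32 -0.02 -0.03] turn units [-0.01  0.   -0.01] q [-0.05  0.33  0.21  0.   -1.45  1.6 ] pos [ 0.5606 -0.1817  0.2081]
```

>>> play_rows([
  [[0.2, -0.02, 0], [0, 0, 0]],
  [[0.4, 0, 0], [0, 0, 0]],
  [[0.4, 0, 0], [0, 0, 0]],
  [[0.3, 0, 0], [0, 0, 0]],
  [[0.2, 0, 0], [0, 0, 0]],
  [[0.1, 0, 0], [0, 0, 0]],
  [[0, 0, 0], [0, 0, 0]],
  [[0, 0, 0], [0, 0, 0]],
])

```text
time_s: 13.05
eef_pos: [0.5599, -0.1817, 0.1676]
orientation: [1.224, 1.199, -1.224]
contact_force: [0.4, -0.0, -0.2]
width: 0.455
```

>>> play_rows([
  [[0, -0.02, 0], [0, 0, 0]],
  [[0, -0.02, 0], [0, 0, 0]],
  [[0, 0, 0], [0, 0, 0]],
  [[0, 0, 0], [0, 0, 0]],
])

```text
time_s: 13.45
eef_pos: [0.5587, -0.1816, 0.1674]
orientation: [1.224, 1.2, -1.224]
contact_force: [-0.3, 0.2, -0.7]
width: 0.46
```

>>> play_rows([
  [[0, -0.02, 0], [0, 0, 0]],
  [[0, 0, 0], [0, 0, 0]],
  [[0, 0, 0], [0, 0, 0]],
])

```text
time_s: 13.75
eef_pos: [0.5582, -0.1815, 0.1673]
orientation: [1.224, 1.2, -1.224]
contact_force: [1.2, -1.2, -0.6]
width: 0.458
```

>>> play_rows([
  [[0, -0.02, 0], [0, 0, 0]],
  [[0, 0, 0], [0, 0, 0]],
  [[0, 0, 0], [0, 0, 0]],
])

```text
time_s: 14.05
eef_pos: [0.5578, -0.1815, 0.1674]
orientation: [1.224, 1.199, -1.223]
contact_force: [0.7, -0.2, -0.5]
width: 0.458
```

>>> play_rows([
  [[0, -0.02, 0], [0, 0, 0]],
  [[0, 0, 0], [0, 0, 0]],
  [[0, 0, 0], [0, 0, 0]],
])

```text
time_s: 14.35
eef_pos: [0.5574, -0.1815, 0.1674]
orientation: [1.224, 1.199, -1.223]
contact_force: [1.5, -0.0, -1.8]
width: 0.462
```

>>> play_rows([
  [[0, -0.02, 0], [0, 0, 0]],
  [[0, 0, 0], [0, 0, 0]],
  [[0, 0, 0], [0, 0, 0]],
])

```text
time_s: 14.65
eef_pos: [0.557, -0.1815, 0.1674]
orientation: [1.224, 1.199, -1.223]
contact_force: [2.1, -0.7, -0.1]
width: 0.456
```

Run:
```python
from look import *
o=r.observe();print(o['contact_force'].round(2),o['wrist_torque'].round(3))
look()
```

```text
[ 2.08 -0.71 -0.14] [-0.081 -1.077  0.056]
TCP [ 0.557  -0.1815  0.1674] F [ 2.1 -0.7 -0.1] w 0.456 t 14.65
wrist drive top n 3647 x [0.5167 0.5488] y [-0.2344 -0.1255]
  wrist cheekR z0.026 n124 x med 0.5652 [0.5645 0.5999] y[-0.2292 -0.2057]
  wrist cheekR z0.038 n638 x med 0.5797 [0.5646 0.5998] y[-0.2278 -0.2076]
  wrist cheekR z0.050 n264 x med 0.5949 [0.5645 0.5993] y[-0.2293 -0.2056]
  wrist cheekR z0.062 n93 x med 0.5647 [0.5645 0.5651] y[-0.2290 -0.2059]
  wrist cheekR z0.074 n70 x med 0.5584 [0.5567 0.5600] y[-0.2294 -0.2060]
  wrist cheekR z0.086 n411 x med 0.5672 [0.5604 0.5706] y[-0.2291 -0.2059]
  wrist cheekL z0.026 n147 x med 0.5651 [0.5645 0.5999] y[-0.1590 -0.1309]
  wrist cheekL z0.038 n710 x med 0.5802 [0.5645 0.5998] y[-0.1576 -0.1318]
  wrist cheekL z0.050 n294 x med 0.5946 [0.5645 0.5993] y[-0.1592 -0.1310]
  wrist cheekL z0.062 n109 x med 0.5647 [0.5644 0.5650] y[-0.1589 -0.1309]
  wrist cheekL z0.074 n84 x med 0.5585 [0.5569 0.5600] y[-0.1588 -0.1314]
  wrist cheekL z0.086 n498 x med 0.5672 [0.5605 0.5707] y[-0.1590 -0.1309]
  wrist spacer z0.075 n273 x med 0.5570 [0.5486 0.5606] y[-0.1993 -0.1607]
  wrist spacer z0.089 n803 x med 0.5664 [0.5486 0.5706] y[-0.1991 -0.1610]
  wrist spacer z0.104 n253 x med 0.5577 [0.5409 0.5601] y[-0.1998 -0.1602]
  wrist spacer z0.118 n147 x med 0.5616 [0.5603 0.5626] y[-0.1944 -0.1685]
  wrist spacer z0.133 n315 x med 0.5641 [0.5629 0.5647] y[-0.1946 -0.1683]
  wrist spacer z0.147 n497 x med 0.5641 [0.5637 0.5646] y[-0.1944 -0.1681]
  wrist spacer z0.162 n655 x med 0.5648 [0.5637 0.5653] y[-0.1982 -0.1634]
  wrist spacer z0.176 n1073 x med 0.5647 [0.5640 0.5653] y[-0.1987 -0.1630]
  wrist spacer z0.191 n1366 x med 0.5646 [0.5639 0.5653] y[-0.1986 -0.1618]
  wrist spacer z0.205 n4260 x med 0.5585 [0.5481 0.5651] y[-0.1986 -0.1612]
```

The flat face is now in contact with the drive (Fx ≈ 2 N). Ease back slightly and slide down, then feel in by 1 mm steps.

>>> play_rows([
  [[0.1, 0.012, 0], [0, 0, 0]],
  [[0.2, 0, 0], [0, 0, 0]],
  [[0.2, 0, 0], [0, 0, 0]],
  [[0.1, 0, 0], [0, 0, 0]],
  [[0, 0, 0], [0, 0, 0]],
  [[0, 0, 0], [0, 0, 0]],
])

```text
time_s: 15.3
eef_pos: [0.5569, -0.1814, 0.1517]
orientation: [1.224, 1.2, -1.224]
contact_force: [4.0, -0.4, -2.6]
width: 0.457
```

>>> play_rows([
  [[0.04, 0, 0], [0, 0, 0]],
  [[0.04, 0, 0], [0, 0, 0]],
  [[0, 0, 0], [0, 0, 0]],
  [[0, 0, 0], [0, 0, 0]],
])

```text
time_s: 15.7
eef_pos: [0.5571, -0.1816, 0.1506]
orientation: [1.224, 1.199, -1.223]
contact_force: [3.0, 0.2, 0.4]
width: 0.456
```

>>> play_rows([
  [[0.04, 0, 0], [0, 0, 0]],
  [[0.04, 0, 0], [0, 0, 0]],
  [[0, 0, 0], [0, 0, 0]],
  [[0, 0, 0], [0, 0, 0]],
])

```text
time_s: 16.1
eef_pos: [0.5571, -0.1816, 0.1485]
orientation: [1.224, 1.199, -1.224]
contact_force: [4.3, 0.3, 1.7]
width: 0.459
```

>>> play_rows([
  [[0.04, 0.01, 0], [0, 0, 0]],
  [[0.04, 0, 0], [0, 0, 0]],
  [[0, 0, 0], [0, 0, 0]],
  [[0, 0, 0], [0, 0, 0]],
])

```text
time_s: 16.5
eef_pos: [0.5574, -0.1816, 0.1465]
orientation: [1.224, 1.199, -1.224]
contact_force: [3.7, 0.5, 4.2]
width: 0.463
```

>>> play_rows([
  [[0.04, 0, 0], [0, 0, 0]],
  [[0.04, 0, 0], [0, 0, 0]],
  [[0, 0, 0], [0, 0, 0]],
  [[0, 0, 0], [0, 0, 0]],
])

```text
time_s: 16.9
eef_pos: [0.5575, -0.1817, 0.1447]
orientation: [1.224, 1.199, -1.223]
contact_force: [3.8, -0.0, 4.5]
width: 0.455
```

>>> play_rows([
  [[0.04, 0, 0], [0, 0, 0]],
  [[0.04, 0, 0], [0, 0, 0]],
  [[0, 0, 0], [0, 0, 0]],
  [[0, 0, 0], [0, 0, 0]],
])

```text
time_s: 17.3
eef_pos: [0.5577, -0.1818, 0.1432]
orientation: [1.224, 1.198, -1.223]
contact_force: [4.2, 0.1, 7.7]
width: 0.455
```

>>> play_rows([
  [[0, 0, 0], [0, 0, 0]],
  [[0, 0, 0], [0, 0, 0]],
])

```text
time_s: 17.5
eef_pos: [0.5577, -0.1817, 0.1432]
orientation: [1.224, 1.198, -1.223]
contact_force: [3.3, 0.5, 6.7]
width: 0.457
```

Run:
```python
from look import *
s,=look()
for i in range(5):
    r.snapshot('wrist');o=r.observe();print(o['contact_force'].round(1),o['wrist_torque'].round(2))
cv2.imwrite('pics/ins.png',s['frame'])
```

```text
TCP [ 0.5577 -0.1817  0.1432] F [3.3 0.5 6.7] w 0.457 t 17.5
wrist drive top n 3074 x [0.5203 0.5491] y [-0.2345 -0.1254]
  wrist cheekR z0.026 n139 x med 0.5661 [0.5655 0.5999] y[-0.2297 -0.2059]
  wrist cheekR z0.038 n759 x med 0.5804 [0.5656 0.5998] y[-0.2281 -0.2069]
  wrist cheekR z0.050 n310 x med 0.5946 [0.5655 0.5991] y[-0.2292 -0.2060]
  wrist cheekR z0.062 n160 x med 0.5658 [0.5654 0.5661] y[-0.2294 -0.2057]
  wrist cheekR z0.074 n63 x med 0.5590 [0.5585 0.5606] y[-0.2289 -0.2062]
  wrist cheekR z0.086 n470 x med 0.5682 [0.5620 0.5715] y[-0.2293 -0.2056]
  wrist cheekL z0.026 n170 x med 0.5659 [0.5654 0.5999] y[-0.1591 -0.1307]
  wrist cheekL z0.038 n848 x med 0.5809 [0.5655 0.5998] y[-0.1578 -0.1320]
  wrist cheekL z0.050 n373 x med 0.5946 [0.5654 0.5992] y[-0.1590 -0.1312]
  wrist cheekL z0.062 n173 x med 0.5657 [0.5654 0.5661] y[-0.1593 -0.1310]
  wrist cheekL z0.074 n79 x med 0.5593 [0.5586 0.5608] y[-0.1593 -0.1314]
  wrist cheekL z0.086 n567 x med 0.5683 [0.5622 0.5715] y[-0.1592 -0.1310]
  wrist spacer z0.050 n315 x med 0.5657 [0.5486 0.5661] y[-0.1991 -0.1609]
  wrist spacer z0.065 n279 x med 0.5657 [0.5486 0.5661] y[-0.1994 -0.1605]
  wrist spacer z0.079 n440 x med 0.5601 [0.5486 0.5710] y[-0.1993 -0.1608]
  wrist spacer z0.094 n805 x med 0.5678 [0.5487 0.5714] y[-0.1991 -0.1612]
  wrist spacer z0.108 n301 x med 0.5645 [0.5632 0.5650] y[-0.1948 -0.1684]
  wrist spacer z0.123 n499 x med 0.5646 [0.5640 0.5651] y[-0.1947 -0.1685]
  wrist spacer z0.137 n637 x med 0.5652 [0.5640 0.5659] y[-0.1981 -0.1637]
  wrist spacer z0.152 n1055 x med 0.5654 [0.5647 0.5659] y[-0.1986 -0.1631]
  wrist spacer z0.166 n1335 x med 0.5653 [0.5646 0.5659] y[-0.1986 -0.1619]
  wrist spacer z0.181 n4268 x med 0.5593 [0.5487 0.5659] y[-0.1987 -0.1614]
[2.3 0.9 7.7] [ 0.06 -1.3   0.06]
[3.7 0.1 7.7] [ 0.   -1.29  0.07]
[2.7 0.3 7. ] [-0.01 -1.27  0.06]
[ 3.8 -0.8  7.2] [ 0.07 -1.29  0.07]
[2.6 1.  6.9] [ 0.   -1.31 -0.  ]
```

View pics/ins.png

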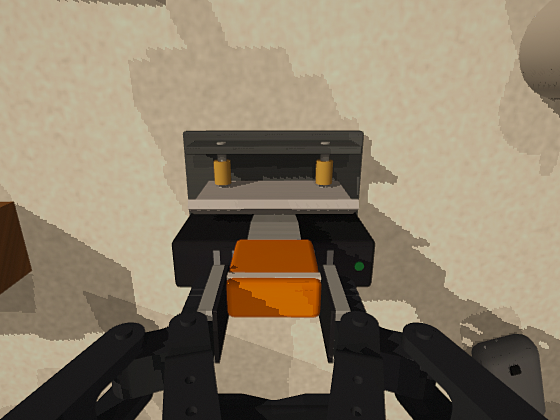

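Wrist view: blade seated between cheek (275,205) and drive (275,250), centred; the cheek is pushed back ≈1.0 mm, flat face on the drive, Fz ≈ 7 N of which some is friction from my sideways preload. Relax that and re-read.

>>> play_rows([
  [[0, 0.016, 0], [0, 0, 0]],
  [[0, 0.012, 0], [0, 0, 0]],
  [[0, 0, 0], [0, 0, 0]],
  [[0, 0, 0], [0, 0, 0]],
  [[0, 0, 0], [0, 0, 0]],
])

```text
time_s: 18.3
eef_pos: [0.558, -0.1818, 0.1431]
orientation: [1.224, 1.199, -1.224]
contact_force: [2.0, -0.5, 7.0]
width: 0.463
```

Run:
```python
from h import *
F=[]
for i in range(6): r.snapshot('wrist');F.append(r.observe()['contact_force'])
print(np.mean(F,0).round(2),np.std(F,0).round(2),r.observe()['wrist_torque'].round(2),r.observe()['eef_pos'].round(4))
```

```text
[2.16 0.44 7.12] [0.52 0.51 0.48] [ 0.07 -0.93  0.03] [ 0.558  -0.1818  0.1431]
```

Seated at about 6–7 N. Let go and retreat upward.

>>> play_rows([
  [[0, 0, 0], [0, 0, 0]],
  [[0, 0, 0], [0, 0, 0]],
  [[0, 0, 0], [0, 0, 0]],
  [[0, 0, 0], [0, 0, 0]],
  [[0, 0, 0], [0, 0, 0]],
  [[0, 0, 0], [0, 0, 0]],
], hand=75)

```text
time_s: 19.2
eef_pos: [0.5577, -0.1815, 0.1421]
orientation: [1.224, 1.2, -1.224]
contact_force: [0.6, -0.8, -0.7]
width: 0.703
```

>>> play_rows([
  [[-0.2, 0, 0], [0, 0, 0]],
  [[-0.5, 0, 0], [0, 0, 0]],
  [[-0.8, 0, 0], [0, 0, 0]],
  [[-0.9, 0, 0], [0, 0, 0]],
  [[-0.9, 0, 0], [0, 0, 0]],
  [[-0.8, 0, 0], [0, 0, 0]],
  [[-0.4, 0, 0], [0, 0, 0]],
  [[0, 0, 0], [0, 0, 0]],
  [[0, 0, 0], [0, 0, 0]],
])

```text
time_s: 20.1
eef_pos: [0.5577, -0.1813, 0.2541]
orientation: [1.224, 1.201, -1.224]
contact_force: [0.0, 0.1, -0.6]
width: 0.705
```

Run:
```python
from look import *
o=r.observe();print(o['eef_pos'].round(4),o['contact_force'].round(1),o['width'],o['time_s'])
a=snap('wrist');b=snap('scene')
for n,s in(('w',a),('s',b)):
    P=cloud(s);X=P[...,0]-.02*(P[...,1]+.18);Q=np.stack([X,P[...,1],P[...,2]],-1)
    m=(abs(P[...,1]+.1815)<.022)&(X>.53)&(X<.58)&(P[...,2]>.1)&(P[...,2]<.2);prof(Q[m],.104,.186,.012,n+' spacer')
    m=(P[...,1]<-.205)&(P[...,1]>-.23)&(X>.56)&(X<.57)&(P[...,2]>.02)&(P[...,2]<.07);print(n,'cheek back x',np.median(Q[m][:,0]).round(4))
cv2.imwrite('pics/end.png',np.hstack([a['frame'][:,140:560],cv2.resize(b['frame'][80:230,160:290],(364,420),interpolation=cv2.INTER_CUBIC)]))
```

```text
[ 0.5577 -0.1813  0.2541] [ 0.   0.1 -0.6] 0.7047080231255741 20.1
  w spacer z0.110 n62 x med 0.5647 [0.5644 0.5649] y[-0.1947 -0.1689]
  w spacer z0.122 n105 x med 0.5648 [0.5644 0.5651] y[-0.1949 -0.1688]
  w spacer z0.134 n104 x med 0.5649 [0.5645 0.5659] y[-0.1973 -0.1653]
  w spacer z0.146 n195 x med 0.5657 [0.5648 0.5661] y[-0.1996 -0.1633]
  w spacer z0.158 n207 x med 0.5657 [0.5649 0.5661] y[-0.1995 -0.1634]
  w spacer z0.170 n246 x med 0.5658 [0.5595 0.5662] y[-0.2003 -0.1620]
  w spacer z0.182 n1372 x med 0.5582 [0.5491 0.5658] y[-0.2001 -0.1624]
w cheek back x 0.5657
  s spacer z0.110 n37 x med 0.5641 [0.5351 0.5661] y[-0.1960 -0.1661]
  s spacer z0.122 n32 x med 0.5648 [0.5507 0.5662] y[-0.1937 -0.1666]
  s spacer z0.134 n28 x med 0.5654 [0.5503 0.5673] y[-0.1956 -0.1626]
  s spacer z0.146 n44 x med 0.5661 [0.5547 0.5676] y[-0.1994 -0.1604]
  s spacer z0.158 n49 x med 0.5658 [0.5526 0.5679] y[-0.1950 -0.1605]
  s spacer z0.170 n48 x med 0.5655 [0.5515 0.5673] y[-0.1969 -0.1605]
  s spacer z0.182 n101 x med 0.5587 [0.5499 0.5668] y[-0.1990 -0.1613]
s cheek back x 0.5662
```

View pics/end.png

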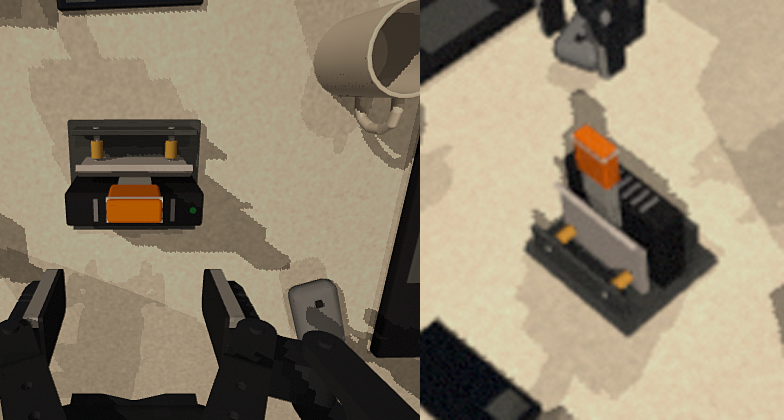

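The final views show the spacer upright and centred in the gap, at (135,205) in the wrist view and (597,170) in the scene crop. The gripper is clear. The cheek is still pushed back about 1 mm. Handing in.

```bash
python3 -c "
from plant import r
print(r.finish_job())"
```

```text
the job is handed in; nothing more can be done
None
```

The orange-handled spacer is wedged upright in the middle of the gap, and I handed the job in at about 20 s of the 53 s allowed.

- **Orientation:** I checked the blade's slant by depth after lifting it from the end well. The slanted side already faced the cheek, so it needed no turning, and the flat side is against the drive.
- **Push:** I felt it in by 2 mm steps. The wrist force held steady at about 7 N just before release, a little over the 6 N asked for, with a highest reading of 7.7 N. I put roughly 1 N of that down to the blade rubbing on the drive from my sideways push. Easing that push did not lower the reading, so this is not confirmed.
- **After letting go:** The spacer stayed upright and within about 1 mm of the middle. The flat side is at the drive face to within camera accuracy, and the cheek is still held back about 1 mm. The gripper is about 110 mm higher and touching nothing.
- **Other items:** I gripped and moved only the spacer. While I was closing the gripper on the handle, the wrist read 5.9 N upward and the tool rose about 2 mm, probably the fingertips touching the top of the wooden rest. I did not take a last picture of the rest and the other gauges after placing the spacer.

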